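# Move the battery pack from the charger to its cradle in the tool case

## Task

Take the charged battery pack out of the charger by pinching its two side tabs together, and click it fully home, upright, in the empty sliding cradle in the open tool case, so that both tabs spring out again, then let go of it. Do it gently: never tug on a caught pack, ram it or crush its tabs, and leave the hammer, the plumb bob and the hook strip where they lie.

Things in the scene. Friction and masses are not known exactly. Their poses are not given: they have to be found in the camera images.
- pack: Battery pack, black plastic, 0.25 kg: a 34 (x) x 44 (y) mm block, 78 mm tall, with a 38 x 48 mm cap over its top 12 mm; the lowest 6 mm step in to 31 x 43 mm. Origin: centre of the underside, z up. Starts snapped into the charger, axes along the charger's. Two grey ribbed tabs stick out of its +x and -x sides. It fits its sockets either way round (half a turn).
- pads (a point): Point midway between the pack's two tab pads, 55 mm above its underside. Each pad is 18 mm wide (y) and 22 mm high, 44 to 66 mm above the underside; 52 mm over both at rest, 41 mm when both are fully in. Pinched with 15 to 40 N a side they are fully in and the pack can be carried by them; over 55 N a side (110 N in all) breaks them.
- tab_a (a joint): Tab on the pack's +x side: 0 m out (at rest or latched), 0.0055 m fully in. Slides straight inward against a spring, 4 N at rest, 12 N fully in. Low down it carries a catch 14 mm wide (y), flat top 16 mm above the underside, ramp below, which reaches 22 mm from the pack's middle when out and 16.5 mm when fully in.
- tab_b (a joint): The same tab on the pack's -x side: 0 m out, 0.0055 m fully in.
- charger: Grey desk charger, 110 (x) x 100 (y) x 45.5 mm high, fixed on the step. Origin: centre of its underside. The pack stands in a socket in its middle, floor 20 mm above the origin; two ledges hold the catches, so it lifts out straight up only with both tabs fully in, clear after 26 mm. More than 30 N between pack and charger breaks it.
- case: Open black tool case, 220 (x) x 260 (y) mm, walls 50 mm high, fixed on the step, lid folded out flat on its +x side. Origin: centre of its underside. A compartment with a grey sliding door fills its +y end (55 mm high). In the main part a grey cradle stands on an aluminium rail along the case's y. More than 30 N between pack and case or cradle breaks it.
- bay (a point): Middle of the cradle's travel at the height of its socket floor (20 mm above the case's underside), axes as the case's. The cradle is clamped anywhere up to 20 mm to the -y or +y side of here: its place is NOT measured, see or feel it. In x it is centred here. Home: the pack's underside on the socket floor, pack x along case x, tabs out under the ledges.
- deck (a point): On the case, 25.5 mm above bay: height of the cradle's top edge. Its socket, as the charger's, has a 37 (x) x 47 (y) mm mouth, chamfered 5 mm on the x sides and 1 mm on -y; catch ledges on the x sides, undersides 17.5 mm above the floor; outside 60 x 59 mm.
- wall_top (a point): On the case, 43.5 mm above bay: height of the cradle's +y end wall, which stands 18 mm above the other edges. Its flat inner face is 23.5 mm from the cradle's middle: a pack carried 2 to 10 mm above the deck towards +y meets it when 1.5 mm beyond the cradle's middle.
- hammer: Short steel claw hammer, dark rubber grip, 195 mm long, 24 mm high, lying on the step on the charger's -x side. Origin on its underside near the middle of its length, which runs along its y. Leave alone.
- plumb_bob: Chrome plumb bob, 102 mm long, 28 mm thick, lying along y in a pocket on the -x side of the case, below its rim. Origin on its underside. Leave alone.
- hook_strip: Aluminium picture hook strip, 150 (y) x 24 x 15 mm, lying in the case on the +x side of the cradle, below the rim. Origin: centre of its underside. Leave alone.
Not all that is in view belongs to the job. Of the things that look like the pack, the middle-sized one is meant.

How it is judged:
On the way, in this order (a step that is already met when the one before it is completed fails the run):
1. the pack is unsnapped and lifted clear of the charger (z of pack in the frame of charger above 0.05 m), for 0.1 s.
2. the pack sits home in the cradle of the case (x of pack in the frame of bay between -0.004 and 0.004 m and y of pack in the frame of bay between -0.024 and 0.024 m and z of pack in the frame of bay between -0.004 and 0.003 m and angle between the z axis of pack and the z axis of case, either way round below 0.07 rad and angle between the x axis of pack and the x axis of case, either way round below 0.12 rad), for 0.2 s.
At the end, for the whole second after the job is handed in: The pack stands at rest on the cradle's socket floor (its underside within -4 to +3 mm of the site's height, within 4 mm of its line in x and 24 mm of it in y), upright within 4 degrees, squared to the case within 7 degrees (either way round), both tabs sprung out to within 1.5 mm, released (all of step 2 and value of joint each of tab_a, tab_b below 0.0015 m and linear speed of pack below 0.01 m/s); the robot touches nothing.
It fails at once if the pack is tugged or rammed against the charger (over 30 N) (contact force between pack and charger above 30 N).
It fails at once if the pack is rammed against the case or its cradle (over 30 N) (contact force between pack and case above 30 N).
It fails at once if the pack's tabs are crushed (over 110 N in all from the fingers, 55 N a side) (contact force between the fingers and pack above 110 N).
It fails at once if a bystander is disturbed (distance of any of hammer, plumb_bob, hook_strip from where it was at the start of the episode above 0.02 m).
It also fails if it takes over 48 s, if anything falls off the work surface, if the arm or the gripper's body presses on something with over 40 N, if the wrist force passes 120 N, or if a joint passes its speed limit or range.

## Robot

A 6-joint arm with a two-finger parallel gripper is mounted at the origin on the work surface. World frame = base frame: x ahead of the robot, y to its left, z up, the work surface at z = 0. Lengths are in m, angles in rad, forces in N, time in s.
With the tool pointing down it reaches from about 0.375 to 0.975 m from the base axis. Payload 3.8 kg.
Tool frame: the origin (TCP) lies midway between the tips of the shut fingers; the grasp point (between the pads) lies 19 mm behind it; z points along the fingers, y is the line along which they close (so a half turn about z gives the same grasp; the last joint's range is limited). The gripper opens to 85 mm and grips with 20 to 120 N. Pads are 22 mm wide; open, the fingers measure 114 mm over their backs; the gripper's body (76 mm by 85 mm) begins 54 mm behind the grasp point. The pads swing forward as they close: fully open they stand 13 mm farther back than shut.
Start: joints at [-1.306, 0.264, 1.604, -0, 1.274, -0.037], TCP at [0.201, -0.644, 0.231] pointing down, gripper open.
Joint ranges: [-2.63, 2.63], [-0.94, 2.18], [0.31, 2.57], [-1.31, 4.45], [0, 2.66], [-2.55, 2.55]. Speed limits (rad/s): [2.57, 2.57, 3.14, 3.14, 3.14, 3.14].

## Interface

Orientations are given as a rotation vector (axis times angle).
In Python, from workcell import read_state, viewer, ticket gives the robot as it stands.
- The arm moves only by the tool drive_tool, never from a script. Its argument "targets" is a list of rows, each an object of numbers: "tx", "ty", "tz": the shift along the tool's x, y, z in mm; "wx", "wy", "wz": the turn, a rotation vector about the tool's x, y, z in degrees. In form: [{"tx": .., "ty": .., "tz": .., "wx": .., "wy": .., "wz": ..}, ...]. A call has 1 to 10 rows; each row is the pose to reach, as a shift and turn from the pose commanded when the call began, along the tool's axes at that moment; what a row does not reach only later rows make up. A row lasts 1/10 s, in which the tool goes at most 50 mm and 8.59 degrees, less where a joint would pass 70% of its speed; a pose out of reach is approached as far as the arm can. A call with a gripper value outside its range is refused whole. "gripper" is the opening, from 0 (shut) to 1 (fully open), set as the call begins (left out, the last holds). The fingers move at their own pace and stop on an object; "grip_force" is the grip in N (left out, the last holds). Time passes only in rows, so rows that repeat a pose let the fingers close. It gives the time, the measured TCP pose, the force, the opening and the grip force at its end, in the units of the state.
- read_state(): the state, without advancing time (a new reading comes with each control period).
- viewer.read_camera(name): name is "scene" or "top" or "wrist"; returns a dict with "color" (480x640x3 uint8, red, green, blue), "depth" (480x640 float32, m along the optical axis (not along the pixel's ray), 0 where there is no reading), "fov_y" (degrees; the focal length in pixels is half the picture's height over the tangent of half this angle, whatever the lens; pixels are square), "cx", "cy" (the principal point, pixels), "pose" (4x4, takes a point from camera to world coordinates). Camera axes: x right, y up, looking along -z (the intrinsics and any distortion apply to the point x, -y, -z); pixel columns grow to the right and rows downward; lengths in m; the calibration is good to about 2 mm. The wrist camera is an equidistant fisheye: a pixel r from the principal point sees the ray r / f radians off the axis. A picture is of the moment at which its call begins.
- ticket.hand_in(): hands the job in; it is judged then, once.
The state is a dict: "time_s": time; "joint_positions": joint angles; "dq": joint speeds; "tau": joint torques, N m; "ee_pos": TCP position; "eef_rot": TCP orientation; "force": force on the tool from outside, world axes, zero at the start; "moment": the same for the moment, N m; "gripper_width": finger opening in m; "grip_force": force on a finger pad.
Only numpy, scipy, OpenCV 4.12 (cv2) and the standard library are available. Lean on these libraries where they do the work, as an engineer would, in place of code of your own. Each camera call takes 0.05 s, during which the arm holds its last target. There are 200 camera calls.

## Working session

There is one attempt and no reset: what is moved stays moved. The work goes in short steps, Python scripts to look and compute and a tool call to move; the robot and the scene stay as the last step left them, time stands still between calls to the robot, and variables do not carry over. Pictures are saved under pics/ and viewed, at most 10 in all, crops included, and the job is handed in when it is done.

Besides the shell and the picture viewer there is one more tool, called after "Request:" by a JSON object that holds its "name" and its "arguments". drive_tool: Moves the arm, as the interface text tells. Its arguments: {"type":"object","properties":{"targets":{"type":"array","items":{"type":"object","properties":{"tx":{"type":"number"},"ty":{"type":"number"},"tz":{"type":"number"},"wx":{"type":"number"},"wy":{"type":"number"},"wz":{"type":"number"}}}},"gripper":{"type":"number"},"grip_force":{"type":"number"}},"required":["targets"]}

```bash
mkdir -p pics; cat > h.py <<'E'
import numpy as np, cv2
from workcell import read_state, viewer, ticket
def cloud(c):
    d=c["depth"];H,W=d.shape;f=H/2/np.tan(np.radians(c["fov_y"])/2)
    u,v=np.meshgrid(np.arange(W),np.arange(H))
    P=np.stack([(u-c["cx"])/f*d,-(v-c["cy"])/f*d,-d],-1)
    return P@c["pose"][:3,:3].T+c["pose"][:3,3]
E
python3 - <<'E'
from h import *
for n in("scene","top"):
    c=viewer.read_camera(n); np.savez(n,**c); cv2.imwrite(f"pics/{n}.png",c["color"][...,::-1]); print(n,c["fov_y"],c["cx"],c["cy"],c["pose"].round(3).tolist(),(c["depth"]>0).mean())
print(read_state())
E
```

```text
scene 49.732820309216606 325.1349522684279 240.64320262066337 [[0.555, -0.447, 0.702, 1.308], [0.832, 0.316, -0.456, -0.635], [-0.018, 0.837, 0.547, 0.767], [0.0, 0.0, 0.0, 1.0]] 0.995615234375
top 46.80793740811542 327.59949577111655 247.17214651798812 [[-0.029, 0.977, -0.21, 0.278], [-1.0, -0.028, 0.007, -0.119], [0.001, 0.21, 0.978, 1.096], [0.0, 0.0, 0.0, 1.0]] 0.99623046875
{'time_s': 0.1, 'joint_positions': array([-1.30591320e+00,  2.64692079e-01,  1.60529243e+00,  2.60856915e-05,
        1.27373295e+00, -3.68887802e-02]), 'dq': array([ 0.00050961, -0.00192358, -0.002687  , -0.00109371,  0.00080088,
       -0.00081202]), 'tau': array([ 7.86864694e-04, -5.16704071e+01, -3.68591094e+01, -1.86478178e-05,
        6.31936913e-03, -3.78424306e-05]), 'ee_pos': array([ 0.20044917, -0.64381864,  0.23004724]), 'eef_rot': array([-3.10381077e+00, -4.71895968e-01,  3.40513643e-04]), 'force': array([ 0.37903865,  0.65066695, -0.07616755]), 'moment': array([ 0.00136731, -0.05987881, -0.00648804]), 'grip_force': 0.0, 'gripper_width': 0.08523817553315616}
```

View pics/top.png

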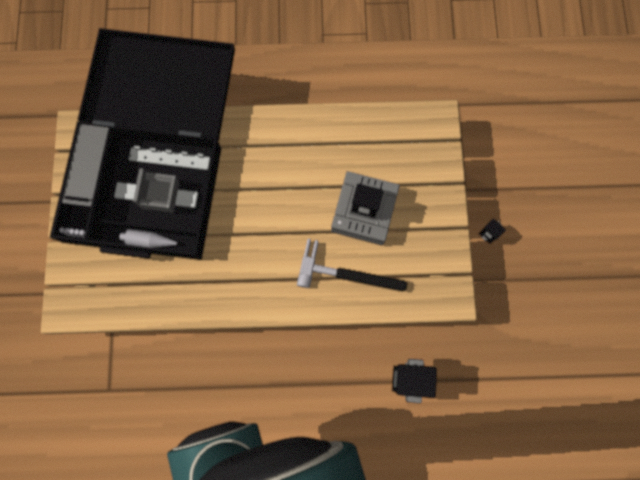

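View pics/scene.png

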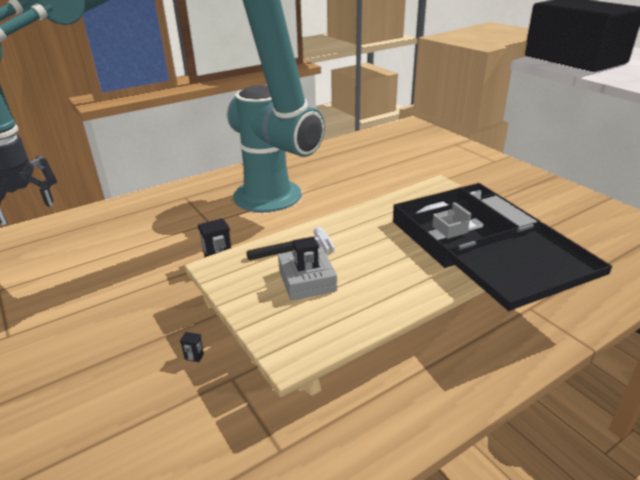

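The top view shows the charger at about (365,207) with the pack at (367,198). The case is at (145,190) with the cradle at (157,188), and the hammer is near (350,275). The larger and smaller decoys stand off the step at (415,380) and (492,231).

```bash
python3 - <<'E'
from h import *
def rect(P,m,n):
    p=P[m][:,:2]
    r=cv2.minAreaRect((p*1000).astype(np.float32)); print(n,len(p),"c",np.round(r[0],1),"size",np.round(r[1],1),"ang",round(r[2],2),"z",np.round(np.percentile(P[m][:,2],[5,50,95]),4))
for n in("top","scene"):
    c=dict(np.load(n+".npz"));P=cloud(c);X,Y,Z=P[...,0],P[...,1],P[...,2]
    U,V=np.meshgrid(np.arange(640),np.arange(480))
    if n=="top":
        s=P[200:220,250:310];print("step",np.median(s[...,2]), "table",np.median(Z[340:360,150:300]));zs=np.median(s[...,2])
        print("charger px",P[207,345],"cradle px",P[188,157],"casefloor",P[215,190],"door",P[165,88])
        ch=P[207,365];cr=P[188,157]
    near=lambda q,r:np.hypot(X-q[0],Y-q[1])<r
    rect(P,near(ch,.09)&(abs(Z-zs-.0455)<.006),n+" charger top")
    rect(P,near(ch,.05)&(abs(Z-zs-.098)<.006),n+" pack top")
    rect(P,near(cr,.06)&(abs(Z-zs-.0455)<.005),n+" cradle deck")
    rect(P,near(cr,.06)&(abs(Z-zs-.0635)<.005),n+" cradle wall")
    rect(P,near(cr,.22)&(abs(Z-zs-.050)<.003),n+" rim")
    rect(P,near(cr,.16)&(abs(Z-zs-.055)<.002)&(c["color"].min(-1)>90),n+" door")
E
```

```text
step 0.09942215720453929 table -0.0008034419932585468
charger px [ 0.55480273 -0.15952256  0.14382648] cradle px [0.60832503 0.18440214 0.11920941] casefloor [0.55898574 0.12595761 0.10510041] door [0.64480358 0.30037682 0.15027809]
top charger top 2410 c [ 557.4 -195.8] size [ 99.8 110.8] ang 73.03 z [0.14   0.1429 0.1461]
top pack top 619 c [ 556.9 -195.7] size [47.8 38.7] ang 73.25 z [0.1942 0.197  0.1999]
top cradle deck 512 c [596.1 177.7] size [58.3 61. ] ang 80.72 z [0.1406 0.1441 0.148 ]
top cradle wall 148 c [600.2 204.8] size [ 8.2 60.4] ang 81.19 z [0.1584 0.1622 0.1657]
top rim 4177 c [650.4 208.7] size [262.7 318.5] ang 81.23 z [0.1469 0.1491 0.1518]
top door 16 c [652.6 305.4] size [ 38.5 130.8] ang 81.05 z [0.1525 0.1528 0.1533]
scene charger top 1168 c [ 559.  -195.7] size [100.  115.3] ang 73.12 z [0.1409 0.1439 0.1471]
scene pack top 302 c [ 560.3 -196.4] size [47.5 43. ] ang 72.45 z [0.1931 0.1977 0.1997]
scene cradle deck 272 c [598.6 176.3] size [62. 65.] ang 84.13 z [0.1407 0.1445 0.148 ]
scene cradle wall 80 c [603.9 205.4] size [10.3 63.1] ang 80.02 z [0.1584 0.1614 0.1652]
scene rim 1823 c [646.9 207.1] size [267.  315.8] ang 82.4 z [0.1469 0.1493 0.1518]
scene door 62 c [610.3 221.7] size [238.4 220.9] ang 81.73 z [0.1525 0.1535 0.1559]
```

```bash
python3 - <<'E'
import cv2
a=cv2.imread("pics/top.png")
b=cv2.resize(a[130:270,40:240],None,fx=3.5,fy=3.5,interpolation=cv2.INTER_CUBIC);cv2.imwrite("pics/crop.png",cv2.convertScaleAbs(b,alpha=1.5))
E
```

```text
(no output)
```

View pics/crop.png

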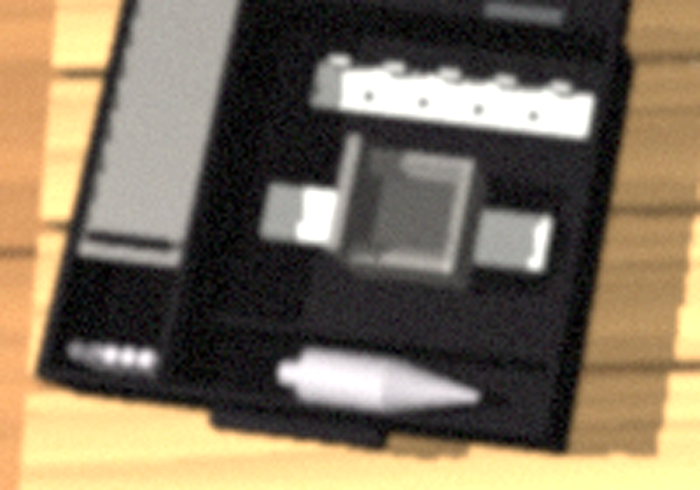

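Top and scene agree. The charger and pack are at about (0.557, -0.196) with pack x at -17°. The cradle is near (0.596, 0.178) with case x at -9°, and the step is at z=0.0994. The crop shows the cradle's raised wall on its left side (+y).

```bash
cat >> h.py <<'E'
from scipy.spatial.transform import Rotation as R
def go(x,y,z,yaw):
    "shift/turn in tool axes to bring TCP to x,y,z, pointing down, tool y at yaw deg"
    s=read_state();A=R.from_rotvec(s["eef_rot"])
    a=np.radians(yaw);ty=np.array([np.cos(a),np.sin(a),0]);tz=np.array([0,0,-1.]);B=R.from_matrix(np.stack([np.cross(ty,tz),ty,tz],1))
    print("t",(A.inv().apply(np.array([x,y,z])-s["ee_pos"])*1000).round(2),"w",np.degrees((A.inv()*B).as_rotvec()).round(2),"| pos",s["ee_pos"].round(4),"F",s["force"].round(1),"w",round(s["gripper_width"],4),"t",round(s["time_s"],2))
E
python3 -c "
from h import *
go(.557,-.196,.30,-17)"
```

```text
t [ 473.54 -321.76  -69.22] w [ -0.11  -0.06 -55.71] | pos [ 0.2004 -0.6438  0.23  ] F [ 0.4  0.7 -0.1] w 0.0852 t 0.1
```

Request:
{"name": "drive_tool", "arguments": {"targets": [{"tx":40,"ty":-27,"tz":-30,"wz":-6},{"tx":80,"ty":-54,"tz":-50,"wz":-12},{"tx":120,"ty":-81,"tz":-69,"wz":-18},{"tx":160,"ty":-108,"tz":-69,"wz":-24},{"tx":200,"ty":-135,"tz":-69,"wz":-30},{"tx":240,"ty":-162,"tz":-69,"wz":-36},{"tx":280,"ty":-189,"tz":-69,"wz":-42},{"tx":320,"ty":-216,"tz":-69,"wz":-48},{"tx":360,"ty":-243,"tz":-69,"wz":-54},{"tx":400,"ty":-270,"tz":-69,"wz":-55.7}]}}

```text
schema error: expected keys tx, ty, tz, wx, wy, wz
```

```bash
python3 -c "
from h import *
go(.557,-.196,.30,-17)"
```

```text
t [ 473.54 -321.76  -69.22] w [ -0.11  -0.06 -55.71] | pos [ 0.2004 -0.6438  0.23  ] F [ 0.4  0.7 -0.1] w 0.0852 t 0.1
```

Request:
{"name": "drive_tool", "arguments": {"targets": [{"tx":40,"ty":-27,"tz":-30,"wx":0,"wy":0,"wz":-6},{"tx":80,"ty":-54,"tz":-50,"wx":0,"wy":0,"wz":-12},{"tx":120,"ty":-81,"tz":-69,"wx":0,"wy":0,"wz":-18},{"tx":160,"ty":-108,"tz":-69,"wx":0,"wy":0,"wz":-24},{"tx":200,"ty":-135,"tz":-69,"wx":0,"wy":0,"wz":-30},{"tx":240,"ty":-162,"tz":-69,"wx":0,"wy":0,"wz":-36},{"tx":280,"ty":-189,"tz":-69,"wx":0,"wy":0,"wz":-42},{"tx":320,"ty":-216,"tz":-69,"wx":0,"wy":0,"wz":-48},{"tx":360,"ty":-243,"tz":-69,"wx":0,"wy":0,"wz":-54},{"tx":400,"ty":-270,"tz":-69,"wx":0,"wy":0,"wz":-55.7}]}}

```text
time_s: 1.1
ee_pos: [0.503, -0.2658, 0.2999]
eef_rot: [-2.522, -1.872, 0.0]
force: [0.1, -0.1, 0.4]
gripper_width: 0.0855
grip_force: 0.0
```

```bash
python3 -c "
from h import *
go(.557,-.196,.30,-17)"
```

```text
t [82.41 31.45 -0.1 ] w [-0.03 -0.01  0.16] | pos [ 0.503  -0.2658  0.2999] F [ 0.1 -0.1  0.4] w 0.0855 t 1.1
```

Request:
{"name": "drive_tool", "arguments": {"targets": [{"tx":40,"ty":15,"tz":0,"wx":0,"wy":0,"wz":0},{"tx":82,"ty":31,"tz":0,"wx":0,"wy":0,"wz":0},{"tx":82,"ty":31,"tz":0,"wx":0,"wy":0,"wz":0},{"tx":82,"ty":31,"tz":0,"wx":0,"wy":0,"wz":0}], "gripper": 0.75, "grip_force": 25}}

```text
time_s: 1.5
ee_pos: [0.556, -0.1974, 0.2995]
eef_rot: [-2.522, -1.871, 0.002]
force: [0.7, -0.2, 0.1]
gripper_width: 0.064
grip_force: 0.0
```

```bash
python3 - <<'E'
from h import *
go(.557,-.196,.30,-17)
c=viewer.read_camera("wrist"); np.savez("w1",**c); cv2.imwrite("pics/w1.png",c["color"][...,::-1]); print(c["fov_y"],c["cx"],c["cy"],c["pose"].round(3).tolist())
E
```

```text
t [ 1.62  0.52 -0.49] w [-0.09  0.02  0.15] | pos [ 0.556  -0.1974  0.2995] F [ 0.7 -0.2  0.1] w 0.064 t 1.5
65.70646984690485 322.6155868807552 244.15820103516472 [[0.957, 0.275, 0.092, 0.578], [-0.29, 0.908, 0.301, -0.119], [-0.001, -0.315, 0.949, 0.44], [0.0, 0.0, 0.0, 1.0]]
```

View pics/w1.png

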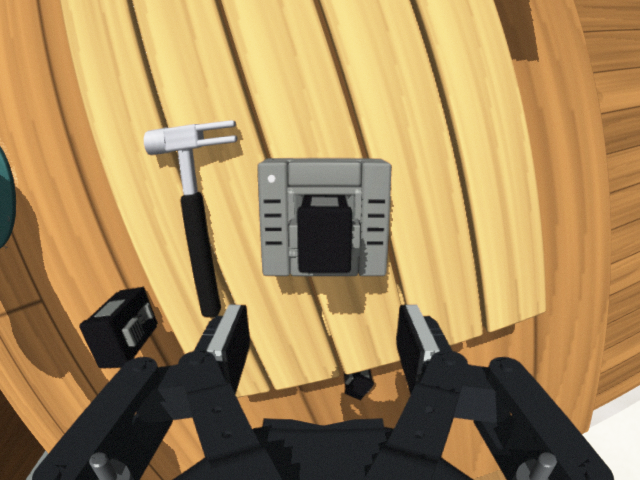

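The wrist view shows the charger square in the image with the pack's cap at about (325,238). The fingers straddle it symmetrically at columns 225 and 420.

```bash
cat >> h.py <<'E'
def fish(c):
    d=c["depth"];H,W=d.shape;f=H/2/np.tan(np.radians(c["fov_y"])/2)
    u,v=np.meshgrid(np.arange(W),np.arange(H));x=u-c["cx"];y=v-c["cy"];r=np.hypot(x,y)+1e-9
    k=np.tan(r/f)/r*d
    return np.stack([x*k,-y*k,-d],-1)@c["pose"][:3,:3].T+c["pose"][:3,3]
def rect(P,m,n):
    k=cv2.morphologyEx(m.astype(np.uint8),cv2.MORPH_OPEN,np.ones((3,3)))>0
    p=P[k];r=cv2.minAreaRect((p[:,:2]*1000).astype(np.float32)); print(n,len(p),"c",np.round(r[0],1),"size",np.round(r[1],1),"ang",round(r[2],2),"z",round(float(np.median(p[:,2])),4))
E
python3 - <<'E'
from h import *
c=dict(np.load("w1.npz"));P=fish(c);X,Y,Z=P[...,0],P[...,1],P[...,2]
U,V=np.meshgrid(np.arange(640),np.arange(480));n=np.hypot(X-.557,Y+.196)<.08
b=(U>240)&(U<400)&(V>140)&(V<290)
rect(P,b&n&(abs(Z-.145)<.006),"charger");rect(P,b&n&(abs(Z-.1975)<.006),"pack")
f=lambda a:P[(U>(a-15))&(U<a+15)&(V>310)&(V<350)&(Z>.26)]
l=f(228);r=f(418);print(l.mean(0),r.mean(0),((l.mean(0)+r.mean(0))/2).round(4))
E
```

```text
charger 9994 c [ 556.5 -195.1] size [ 99.1 110.3] ang 72.98 z 0.1419
pack 3510 c [ 556.2 -195.1] size [47.1 38. ] ang 72.55 z 0.1962
[ 0.52439275 -0.17765395  0.32567325] [ 0.59090648 -0.19753726  0.32618943] [ 0.5576 -0.1876  0.3259]
```

Request:
{"name": "drive_tool", "arguments": {"targets": [{"tx":2,"ty":0.5,"tz":40,"wx":0,"wy":0,"wz":0},{"tx":2,"ty":0.5,"tz":80,"wx":0,"wy":0,"wz":0},{"tx":2,"ty":0.5,"tz":110,"wx":0,"wy":0,"wz":0},{"tx":2,"ty":0.5,"tz":130,"wx":0,"wy":0,"wz":0},{"tx":2,"ty":0.5,"tz":147,"wx":0,"wy":0,"wz":0},{"tx":2,"ty":0.5,"tz":147,"wx":0,"wy":0,"wz":0},{"tx":2,"ty":0.5,"tz":147,"wx":0,"wy":0,"wz":0}]}}

```text
time_s: 2.25
ee_pos: [0.5562, -0.1979, 0.1533]
eef_rot: [-2.527, -1.866, 0.001]
force: [-0.1, 0.8, 0.8]
gripper_width: 0.064
grip_force: 0.0
```

```bash
python3 - <<'E'
from h import *
go(.5565,-.1955,.152,-17)
c=viewer.read_camera("wrist"); np.savez("w2",**c); cv2.imwrite("pics/w2.png",c["color"][...,::-1])
E
```

```text
t [ 2.34 -0.41  1.33] w [-0.04  0.01 -0.11] | pos [ 0.5562 -0.1979  0.1533] F [-0.1  0.8  0.8] w 0.064 t 2.25
```

View pics/w2.png

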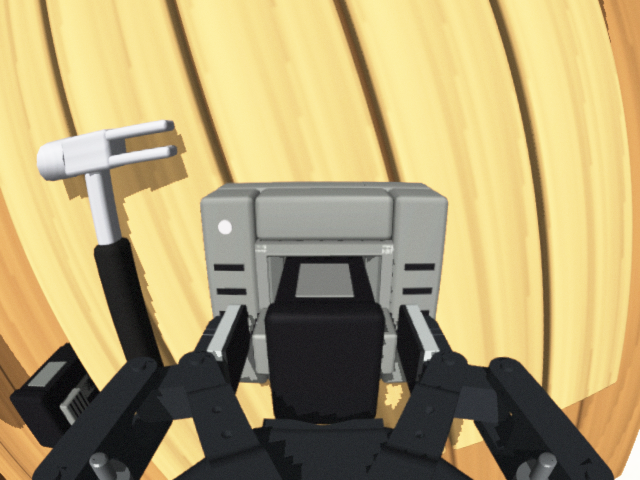

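The fingers straddle both tabs evenly, with the left pad at about (232,335) and the right at (412,335). I'll make a small sideways correction and pinch.

Request:
{"name": "drive_tool", "arguments": {"targets": [{"tx":1.5,"ty":0,"tz":0,"wx":0,"wy":0,"wz":0},{"tx":1.5,"ty":0,"tz":0,"wx":0,"wy":0,"wz":0},{"tx":1.5,"ty":0,"tz":0,"wx":0,"wy":0,"wz":0}], "gripper": 0.57, "grip_force": 25}}

```text
time_s: 2.6
ee_pos: [0.5582, -0.1961, 0.1552]
eef_rot: [2.523, 1.867, 0.001]
force: [-2.5, -1.9, 6.8]
gripper_width: 0.0486
grip_force: 6.1
```

Request:
{"name": "drive_tool", "arguments": {"targets": [{"tx":0,"ty":0,"tz":-0.5,"wx":0,"wy":0,"wz":0},{"tx":0,"ty":0,"tz":-1,"wx":0,"wy":0,"wz":0},{"tx":0,"ty":0,"tz":-1,"wx":0,"wy":0,"wz":0},{"tx":0,"ty":0,"tz":-1,"wx":0,"wy":0,"wz":0}], "gripper": 0.42, "grip_force": 25}}

```text
time_s: 3.0
ee_pos: [0.5582, -0.196, 0.1566]
eef_rot: [2.523, 1.867, 0.001]
force: [-3.3, -0.8, 7.9]
gripper_width: 0.0386
grip_force: 26.2
```

Request:
{"name": "drive_tool", "arguments": {"targets": [{"tx":0,"ty":0,"tz":-0.7,"wx":0,"wy":0,"wz":0},{"tx":0,"ty":0,"tz":-1.4,"wx":0,"wy":0,"wz":0},{"tx":0,"ty":0,"tz":-2.1,"wx":0,"wy":0,"wz":0}]}}

```text
time_s: 3.3
ee_pos: [0.558, -0.1954, 0.1567]
eef_rot: [2.525, 1.868, 0.001]
force: [0.9, -0.8, 0.4]
gripper_width: 0.0384
grip_force: 25.1
```

Request:
{"name": "drive_tool", "arguments": {"targets": [{"tx":0,"ty":0,"tz":-0.7,"wx":0,"wy":0,"wz":0},{"tx":0,"ty":0,"tz":-1.4,"wx":0,"wy":0,"wz":0},{"tx":0,"ty":0,"tz":-2,"wx":0,"wy":0,"wz":0},{"tx":0,"ty":0,"tz":-2,"wx":0,"wy":0,"wz":0}]}}

```text
time_s: 3.7
ee_pos: [0.5567, -0.1947, 0.1574]
eef_rot: [-2.524, -1.867, 0.001]
force: [-0.2, 1.1, -2.7]
gripper_width: 0.0386
grip_force: 25.6
```

Request:
{"name": "drive_tool", "arguments": {"targets": [{"tx":0,"ty":0,"tz":-1,"wx":0,"wy":0,"wz":0},{"tx":0,"ty":0,"tz":-2,"wx":0,"wy":0,"wz":0},{"tx":0,"ty":0,"tz":-3,"wx":0,"wy":0,"wz":0},{"tx":0,"ty":0,"tz":-3,"wx":0,"wy":0,"wz":0}]}}

```text
time_s: 4.1
ee_pos: [0.5576, -0.1953, 0.1616]
eef_rot: [2.525, 1.868, 0.0]
force: [-0.5, -0.4, -3.2]
gripper_width: 0.0382
grip_force: 25.6
```

Request:
{"name": "drive_tool", "arguments": {"targets": [{"tx":0,"ty":0,"tz":-4,"wx":0,"wy":0,"wz":0},{"tx":0,"ty":0,"tz":-9,"wx":0,"wy":0,"wz":0},{"tx":0,"ty":0,"tz":-15,"wx":0,"wy":0,"wz":0},{"tx":0,"ty":0,"tz":-22,"wx":0,"wy":0,"wz":0},{"tx":0,"ty":0,"tz":-30,"wx":0,"wy":0,"wz":0},{"tx":0,"ty":0,"tz":-45,"wx":0,"wy":0,"wz":0},{"tx":0,"ty":0,"tz":-60,"wx":0,"wy":0,"wz":0},{"tx":0,"ty":0,"tz":-80,"wx":0,"wy":0,"wz":0},{"tx":0,"ty":0,"tz":-80,"wx":0,"wy":0,"wz":0},{"tx":0,"ty":0,"tz":-80,"wx":0,"wy":0,"wz":0}]}}

```text
time_s: 5.1
ee_pos: [0.558, -0.1955, 0.2426]
eef_rot: [2.524, 1.867, 0.002]
force: [-0.4, 0.3, -3.2]
gripper_width: 0.038
grip_force: 25.7
```

```bash
python3 - <<'E'
from h import *
go(.5961,.178,.24,-8.8)
c=viewer.read_camera("wrist"); np.savez("w3",**c); cv2.imwrite("pics/w3.png",c["color"][...,::-1])
E
```

```text
t [368.28 -72.86   2.4 ] w [ 0.14  0.02 -8.21] | pos [ 0.558  -0.1955  0.2426] F [-0.4  0.3 -3.2] w 0.038 t 5.1
```

View pics/w3.png

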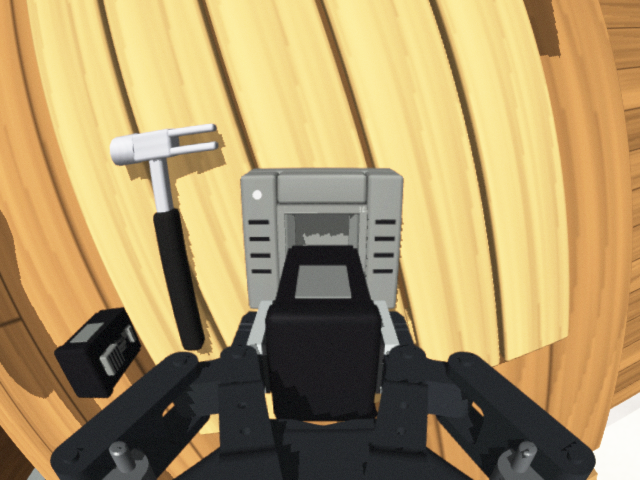

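The pack hangs straight between the fingers with its cap at about (325,355). The charger socket below it is empty, and the wrist force of about 3 N is just the pack's weight. Next I'll carry it to about 60 mm short of the cradle, on its -y side, and look.

Request:
{"name": "drive_tool", "arguments": {"targets": [{"tx":15,"ty":-3,"tz":-10,"wx":0,"wy":0,"wz":-1},{"tx":45,"ty":-9,"tz":-20,"wx":0,"wy":0,"wz":-2},{"tx":85,"ty":-17,"tz":-20,"wx":0,"wy":0,"wz":-3},{"tx":125,"ty":-25,"tz":-20,"wx":0,"wy":0,"wz":-4},{"tx":165,"ty":-33,"tz":-20,"wx":0,"wy":0,"wz":-5},{"tx":205,"ty":-41,"tz":-20,"wx":0,"wy":0,"wz":-6},{"tx":245,"ty":-50,"tz":-20,"wx":0,"wy":0,"wz":-7},{"tx":280,"ty":-58,"tz":-20,"wx":0,"wy":0,"wz":-8},{"tx":300,"ty":-63,"tz":-20,"wx":0,"wy":0,"wz":-8.2},{"tx":308,"ty":-64,"tz":-20,"wx":0,"wy":0,"wz":-8.2}]}}

```text
time_s: 6.15
ee_pos: [0.5854, 0.121, 0.2607]
eef_rot: [-2.381, -2.047, 0.001]
force: [-0.7, -0.2, -2.8]
gripper_width: 0.0385
grip_force: 25.9
```

Request:
{"name": "drive_tool", "arguments": {"targets": [{"tx":0,"ty":0,"tz":0,"wx":0,"wy":0,"wz":0},{"tx":0,"ty":0,"tz":0,"wx":0,"wy":0,"wz":0},{"tx":0,"ty":0,"tz":0,"wx":0,"wy":0,"wz":0}]}}

```text
time_s: 6.45
ee_pos: [0.5862, 0.1168, 0.2612]
eef_rot: [2.387, 2.043, -0.001]
force: [-0.1, 0.1, -2.9]
gripper_width: 0.0383
grip_force: 25.9
```

```bash
python3 - <<'E'
from h import *
go(.5961,.178,.24,-8.8)
c=viewer.read_camera("wrist"); np.savez("w4",**c); cv2.imwrite("pics/w4.png",c["color"][...,::-1])
s=read_state();P=fish(c);X,Y,Z=P[...,0],P[...,1],P[...,2]
U,V=np.meshgrid(np.arange(640),np.arange(480));n=np.hypot(X-.596,Y-.178)<.05
rect(P,n&(V<300)&(abs(Z-.1449)<.006),"deck");rect(P,n&(V<300)&(abs(Z-.163)<.006),"wall")
rect(P,(np.hypot(X-.65,Y-.2)<.22)&(V<350)&(abs(Z-.1494)<.004),"rim")
for a,b,w in(("w3","x",None),("w4","y",None)):
    q=dict(np.load(a+".npz"));Q=fish(q);m=(U>270)&(U<380)&(V>305)&(V<415)
    z=np.median(Q[m][:,2]);rect(Q,m&(abs(Q[...,2]-z)<.004),a+" packtop")
E
```

```text
t [62.02  0.34 21.18] w [-0.02  0.03 -0.08] | pos [0.5862 0.1168 0.2612] F [-0.1  0.1 -2.9] w 0.0383 t 6.45
deck 2853 c [595.  176.6] size [52.4 60.5] ang 81.11 z 0.1434
wall 831 c [599.4 205.7] size [ 5.8 59.6] ang 81.07 z 0.1619
rim 9758 c [659.1 182.4] size [211.7 345.9] ang 80.94 z 0.1483
w3 packtop 11117 c [ 558.  -193.2] size [45.3 39.5] ang 72.83 z 0.2821
w4 packtop 11133 c [585.8 119.1] size [45.6 39.7] ang 81.6 z 0.3007
```

View pics/w4.png

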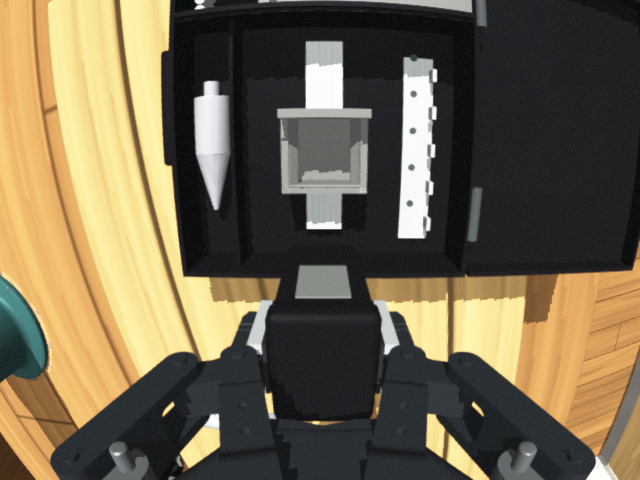

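The cradle sits around (325,150) with its raised wall at row 113, and the pack points straight at it. I get a cradle centre of about (0.5955, 0.1793), which is 62 mm ahead. I'll stop 6 mm short, lower to about 6 mm above the deck, and feel for the wall.

Request:
{"name": "drive_tool", "arguments": {"targets": [{"tx":25,"ty":0.2,"tz":0,"wx":0,"wy":0,"wz":0},{"tx":45,"ty":0.2,"tz":5,"wx":0,"wy":0,"wz":0},{"tx":56,"ty":0.2,"tz":20,"wx":0,"wy":0,"wz":0},{"tx":56,"ty":0.2,"tz":40,"wx":0,"wy":0,"wz":0},{"tx":56,"ty":0.2,"tz":55,"wx":0,"wy":0,"wz":0},{"tx":56,"ty":0.2,"tz":63,"wx":0,"wy":0,"wz":0},{"tx":56,"ty":0.2,"tz":68,"wx":0,"wy":0,"wz":0},{"tx":56,"ty":0.2,"tz":71,"wx":0,"wy":0,"wz":0},{"tx":56,"ty":0.2,"tz":71,"wx":0,"wy":0,"wz":0},{"tx":56,"ty":0.2,"tz":71,"wx":0,"wy":0,"wz":0}]}}

```text
time_s: 7.5
ee_pos: [0.5957, 0.1733, 0.1912]
eef_rot: [2.385, 2.044, 0.002]
force: [0.6, 0.3, -2.7]
gripper_width: 0.0383
grip_force: 25.9
```

```bash
python3 - <<'E'
from h import *
go(.5955,.1793,.19,-8.9)
c=viewer.read_camera("wrist"); np.savez("w5",**c); cv2.imwrite("pics/w5.png",c["color"][...,::-1])
P=fish(c);X,Y,Z=P[...,0],P[...,1],P[...,2]
U,V=np.meshgrid(np.arange(640),np.arange(480))
rect(P,(V<400)&(np.hypot(X-.6,Y-.206)<.036)&(abs(Z-.1629)<.005),"wall")
m=(U>270)&(U<380)&(V>305)&(V<415);z=np.median(Z[m]);rect(P,m&(abs(Z-z)<.004)," packtop")
E
```

```text
t [ 5.93 -1.08  1.25] w [ 0.08 -0.03  0.08] | pos [0.5957 0.1733 0.1912] F [ 0.6  0.3 -2.7] w 0.0383 t 7.5
wall 2203 c [598.9 201.8] size [14.7 59.5] ang 81.15 z 0.1619
 packtop 11102 c [595.5 175.3] size [45.8 39.6] ang 80.7 z 0.2307
```

View pics/w5.png

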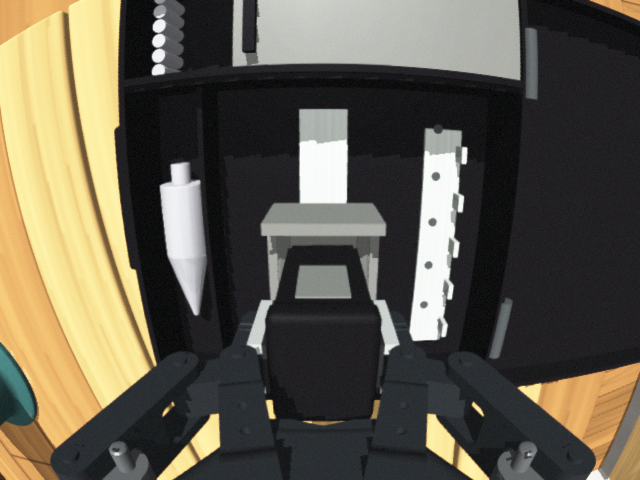

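The pack is centred on the wall, both at column 324, and hovers about 8 mm above the deck. I'll creep forward towards the wall.

Request:
{"name": "drive_tool", "arguments": {"targets": [{"tx":1,"ty":0,"tz":1,"wx":0,"wy":0,"wz":0},{"tx":2,"ty":0,"tz":2,"wx":0,"wy":0,"wz":0},{"tx":3,"ty":0,"tz":2,"wx":0,"wy":0,"wz":0},{"tx":4,"ty":0,"tz":2,"wx":0,"wy":0,"wz":0},{"tx":5,"ty":0,"tz":2,"wx":0,"wy":0,"wz":0},{"tx":5,"ty":0,"tz":2,"wx":0,"wy":0,"wz":0}]}}

```text
time_s: 8.15
ee_pos: [0.5959, 0.1784, 0.1884]
eef_rot: [-2.385, -2.044, -0.0]
force: [0.4, 0.0, -2.6]
gripper_width: 0.038
grip_force: 25.9
```

Request:
{"name": "drive_tool", "arguments": {"targets": [{"tx":0.5,"ty":0,"tz":0,"wx":0,"wy":0,"wz":0},{"tx":1,"ty":0,"tz":0,"wx":0,"wy":0,"wz":0},{"tx":1,"ty":0,"tz":0,"wx":0,"wy":0,"wz":0}]}}

```text
time_s: 8.45
ee_pos: [0.596, 0.1793, 0.1884]
eef_rot: [-2.385, -2.044, 0.0]
force: [-0.4, 0.4, -2.9]
gripper_width: 0.0382
grip_force: 25.9
```

Request:
{"name": "drive_tool", "arguments": {"targets": [{"tx":0.5,"ty":0,"tz":0,"wx":0,"wy":0,"wz":0},{"tx":1,"ty":0,"tz":0,"wx":0,"wy":0,"wz":0},{"tx":1,"ty":0,"tz":0,"wx":0,"wy":0,"wz":0}]}}

```text
time_s: 8.75
ee_pos: [0.5962, 0.1803, 0.1884]
eef_rot: [-2.385, -2.044, -0.0]
force: [-0.3, 0.7, -3.2]
gripper_width: 0.0384
grip_force: 25.9
```

Request:
{"name": "drive_tool", "arguments": {"targets": [{"tx":0.4,"ty":0,"tz":0,"wx":0,"wy":0,"wz":0},{"tx":0.7,"ty":0,"tz":0,"wx":0,"wy":0,"wz":0},{"tx":0.7,"ty":0,"tz":0,"wx":0,"wy":0,"wz":0}]}}

```text
time_s: 9.05
ee_pos: [0.5962, 0.1807, 0.1884]
eef_rot: [2.385, 2.044, -0.001]
force: [-0.1, -0.4, -3.4]
gripper_width: 0.0384
grip_force: 26.0
```

Request:
{"name": "drive_tool", "arguments": {"targets": [{"tx":0.4,"ty":0,"tz":0,"wx":0,"wy":0,"wz":0},{"tx":0.7,"ty":0,"tz":0,"wx":0,"wy":0,"wz":0},{"tx":0.7,"ty":0,"tz":0,"wx":0,"wy":0,"wz":0}]}}

```text
time_s: 9.35
ee_pos: [0.5963, 0.181, 0.1885]
eef_rot: [2.385, 2.044, -0.001]
force: [-0.2, -3.0, -1.5]
gripper_width: 0.0384
grip_force: 26.2
```

Contact with the wall at 3 N, about where the camera put it. I'll back off 2 mm and lower gently.

Request:
{"name": "drive_tool", "arguments": {"targets": [{"tx":-1,"ty":0,"tz":0,"wx":0,"wy":0,"wz":0},{"tx":-2,"ty":0,"tz":0,"wx":0,"wy":0,"wz":0},{"tx":-2,"ty":0,"tz":1.5,"wx":0,"wy":0,"wz":0},{"tx":-2,"ty":0,"tz":3,"wx":0,"wy":0,"wz":0},{"tx":-2,"ty":0,"tz":4.5,"wx":0,"wy":0,"wz":0},{"tx":-2,"ty":0,"tz":6,"wx":0,"wy":0,"wz":0},{"tx":-2,"ty":0,"tz":6,"wx":0,"wy":0,"wz":0}]}}

```text
time_s: 10.05
ee_pos: [0.5958, 0.1797, 0.1819]
eef_rot: [-2.385, -2.044, 0.001]
force: [0.1, 0.2, -4.0]
gripper_width: 0.0384
grip_force: 25.9
```

Request:
{"name": "drive_tool", "arguments": {"targets": [{"tx":0,"ty":0,"tz":1,"wx":0,"wy":0,"wz":0},{"tx":0,"ty":0,"tz":2,"wx":0,"wy":0,"wz":0},{"tx":0,"ty":0,"tz":3,"wx":0,"wy":0,"wz":0},{"tx":0,"ty":0,"tz":3,"wx":0,"wy":0,"wz":0}]}}

```text
time_s: 10.45
ee_pos: [0.596, 0.1796, 0.1792]
eef_rot: [-2.385, -2.044, 0.0]
force: [0.3, 0.6, -2.8]
gripper_width: 0.0384
grip_force: 25.9
```

Request:
{"name": "drive_tool", "arguments": {"targets": [{"tx":0,"ty":0,"tz":1,"wx":0,"wy":0,"wz":0},{"tx":0,"ty":0,"tz":2,"wx":0,"wy":0,"wz":0},{"tx":0,"ty":0,"tz":3,"wx":0,"wy":0,"wz":0},{"tx":0,"ty":0,"tz":3,"wx":0,"wy":0,"wz":0}]}}

```text
time_s: 10.85
ee_pos: [0.5959, 0.1796, 0.1761]
eef_rot: [-2.385, -2.044, 0.001]
force: [0.0, 0.5, -2.9]
gripper_width: 0.0383
grip_force: 25.9
```

Request:
{"name": "drive_tool", "arguments": {"targets": [{"tx":0,"ty":0,"tz":1,"wx":0,"wy":0,"wz":0},{"tx":0,"ty":0,"tz":2,"wx":0,"wy":0,"wz":0},{"tx":0,"ty":0,"tz":3,"wx":0,"wy":0,"wz":0},{"tx":0,"ty":0,"tz":3,"wx":0,"wy":0,"wz":0}]}}

```text
time_s: 11.25
ee_pos: [0.5959, 0.1796, 0.1731]
eef_rot: [-2.385, -2.044, 0.001]
force: [0.4, 0.2, -2.5]
gripper_width: 0.0388
grip_force: 25.9
```

Request:
{"name": "drive_tool", "arguments": {"targets": [{"tx":0,"ty":0,"tz":1,"wx":0,"wy":0,"wz":0},{"tx":0,"ty":0,"tz":2,"wx":0,"wy":0,"wz":0},{"tx":0,"ty":0,"tz":3,"wx":0,"wy":0,"wz":0},{"tx":0,"ty":0,"tz":3,"wx":0,"wy":0,"wz":0}]}}

```text
time_s: 11.65
ee_pos: [0.5959, 0.1796, 0.1701]
eef_rot: [-2.385, -2.044, 0.001]
force: [0.1, 0.2, -2.7]
gripper_width: 0.0387
grip_force: 25.9
```

Request:
{"name": "drive_tool", "arguments": {"targets": [{"tx":0,"ty":0,"tz":1.5,"wx":0,"wy":0,"wz":0},{"tx":0,"ty":0,"tz":3,"wx":0,"wy":0,"wz":0},{"tx":0,"ty":0,"tz":4.5,"wx":0,"wy":0,"wz":0},{"tx":0,"ty":0,"tz":6,"wx":0,"wy":0,"wz":0},{"tx":0,"ty":0,"tz":6,"wx":0,"wy":0,"wz":0}]}}

```text
time_s: 12.15
ee_pos: [0.5958, 0.1796, 0.164]
eef_rot: [-2.385, -2.044, 0.001]
force: [0.7, -0.6, -2.3]
gripper_width: 0.0386
grip_force: 25.9
```

Request:
{"name": "drive_tool", "arguments": {"targets": [{"tx":0,"ty":0,"tz":1,"wx":0,"wy":0,"wz":0},{"tx":0,"ty":0,"tz":2,"wx":0,"wy":0,"wz":0},{"tx":0,"ty":0,"tz":3,"wx":0,"wy":0,"wz":0},{"tx":0,"ty":0,"tz":4,"wx":0,"wy":0,"wz":0},{"tx":0,"ty":0,"tz":4,"wx":0,"wy":0,"wz":0}]}}

```text
time_s: 12.65
ee_pos: [0.596, 0.1796, 0.1602]
eef_rot: [-2.385, -2.044, 0.0]
force: [1.1, 1.2, -2.8]
gripper_width: 0.0382
grip_force: 25.9
```

Request:
{"name": "drive_tool", "arguments": {"targets": [{"tx":0,"ty":0,"tz":0.5,"wx":0,"wy":0,"wz":0},{"tx":0,"ty":0,"tz":1,"wx":0,"wy":0,"wz":0},{"tx":0,"ty":0,"tz":1,"wx":0,"wy":0,"wz":0}]}}

```text
time_s: 12.95
ee_pos: [0.596, 0.1796, 0.1593]
eef_rot: [-2.385, -2.044, 0.0]
force: [-0.5, 0.5, -2.6]
gripper_width: 0.0383
grip_force: 25.9
```

Request:
{"name": "drive_tool", "arguments": {"targets": [{"tx":0,"ty":0,"tz":0.5,"wx":0,"wy":0,"wz":0},{"tx":0,"ty":0,"tz":1,"wx":0,"wy":0,"wz":0},{"tx":0,"ty":0,"tz":1,"wx":0,"wy":0,"wz":0}]}}

```text
time_s: 13.25
ee_pos: [0.596, 0.1796, 0.1583]
eef_rot: [-2.385, -2.044, 0.0]
force: [0.2, 0.3, -2.4]
gripper_width: 0.0383
grip_force: 25.9
```

Request:
{"name": "drive_tool", "arguments": {"targets": [{"tx":0,"ty":0,"tz":0.5,"wx":0,"wy":0,"wz":0},{"tx":0,"ty":0,"tz":1,"wx":0,"wy":0,"wz":0},{"tx":0,"ty":0,"tz":1,"wx":0,"wy":0,"wz":0}]}}

```text
time_s: 13.55
ee_pos: [0.596, 0.1796, 0.1573]
eef_rot: [-2.385, -2.044, 0.0]
force: [-0.7, 0.6, -2.9]
gripper_width: 0.0382
grip_force: 25.9
```

Request:
{"name": "drive_tool", "arguments": {"targets": [{"tx":0,"ty":0,"tz":0.4,"wx":0,"wy":0,"wz":0},{"tx":0,"ty":0,"tz":0.8,"wx":0,"wy":0,"wz":0},{"tx":0,"ty":0,"tz":0.8,"wx":0,"wy":0,"wz":0}]}}

```text
time_s: 13.85
ee_pos: [0.5962, 0.1797, 0.1568]
eef_rot: [2.385, 2.044, 0.0]
force: [-1.2, -0.7, -1.1]
gripper_width: 0.0382
grip_force: 26.2
```

Request:
{"name": "drive_tool", "arguments": {"targets": [{"tx":0,"ty":0,"tz":0.4,"wx":0,"wy":0,"wz":0},{"tx":0,"ty":0,"tz":0.4,"wx":0,"wy":0,"wz":0}]}}

```text
time_s: 14.05
ee_pos: [0.5961, 0.1797, 0.1568]
eef_rot: [2.385, 2.044, 0.0]
force: [-2.2, -0.4, 1.8]
gripper_width: 0.0383
grip_force: 26.7
```

Floor contact confirmed, at the same TCP height as in the charger (0.157). Releasing.

Request:
{"name": "drive_tool", "arguments": {"targets": [{"tx":0,"ty":0,"tz":0.5,"wx":0,"wy":0,"wz":0},{"tx":0,"ty":0,"tz":1,"wx":0,"wy":0,"wz":0},{"tx":0,"ty":0,"tz":1,"wx":0,"wy":0,"wz":0},{"tx":0,"ty":0,"tz":1,"wx":0,"wy":0,"wz":0},{"tx":0,"ty":0,"tz":1,"wx":0,"wy":0,"wz":0},{"tx":0,"ty":0,"tz":1,"wx":0,"wy":0,"wz":0}], "gripper": 0.75}}

```text
time_s: 14.65
ee_pos: [0.5962, 0.1797, 0.1553]
eef_rot: [2.385, 2.044, 0.0]
force: [-0.0, 0.4, -0.7]
gripper_width: 0.064
grip_force: 0.0
```

```bash
python3 - <<'E'
from h import *
c=viewer.read_camera("wrist"); cv2.imwrite("pics/w6.png",c["color"][...,::-1])
P=fish(c);U,V=np.meshgrid(np.arange(640),np.arange(480));Z=P[...,2]
m=(U>270)&(U<380)&(V>305)&(V<415);z=np.median(Z[m]);rect(P,m&(abs(Z-z)<.004)," packtop")
go(.596,.1796,.26,-8.9)
E
```

```text
packtop 10869 c [595.6 182. ] size [45.5 38.2] ang 80.46 z 0.1962
t [-8.0000e-02 -1.4000e-01 -1.0471e+02] w [ 0.01 -0.01  0.09] | pos [0.5962 0.1797 0.1553] F [-0.1 -0.1 -0.3] w 0.0636 t 14.7
```

View pics/w6.png

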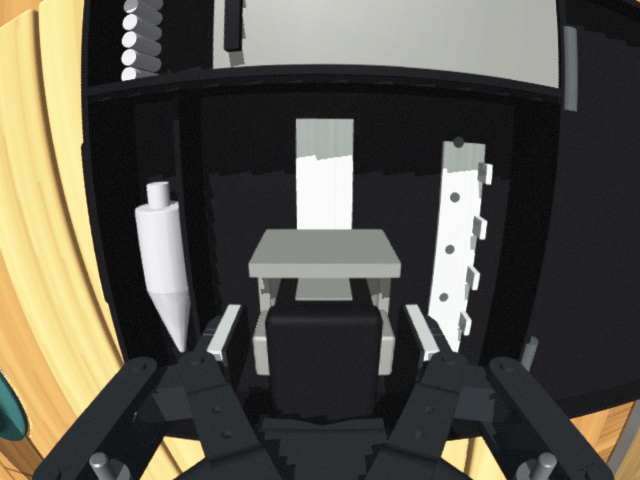

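The pack top reads 0.1962, the same as when it sat in the charger. The fingers stand clear of it at (228,335) and (415,335), and both tabs are out. Backing straight up.

Request:
{"name": "drive_tool", "arguments": {"targets": [{"tx":0,"ty":0,"tz":-5,"wx":0,"wy":0,"wz":0},{"tx":0,"ty":0,"tz":-20,"wx":0,"wy":0,"wz":0},{"tx":0,"ty":0,"tz":-45,"wx":0,"wy":0,"wz":0},{"tx":0,"ty":0,"tz":-80,"wx":0,"wy":0,"wz":0},{"tx":0,"ty":0,"tz":-105,"wx":0,"wy":0,"wz":0},{"tx":0,"ty":0,"tz":-105,"wx":0,"wy":0,"wz":0},{"tx":0,"ty":0,"tz":-105,"wx":0,"wy":0,"wz":0},{"tx":0,"ty":0,"tz":-105,"wx":0,"wy":0,"wz":0}]}}

```text
time_s: 15.5
ee_pos: [0.5954, 0.1795, 0.2592]
eef_rot: [-2.385, -2.044, 0.002]
force: [0.4, -0.1, -0.7]
gripper_width: 0.0643
grip_force: 0.0
```

```bash
python3 - <<'E'
from h import *
c=viewer.read_camera("wrist"); cv2.imwrite("pics/w7.png",c["color"][...,::-1])
P=fish(c);X,Y,Z=P[...,0],P[...,1],P[...,2];V=np.arange(480)[:,None]
rect(P,(np.hypot(X-.5955,Y-.1793)<.04)&(abs(Z-.1965)<.006),"packtop")
p=P[(np.hypot(X-.5955,Y-.1793)<.045)&(Z>.166)&(Z<.19)];a=np.radians(-8.9)
d=((p[:,:2]-[.5955,.1793])@[np.cos(a),np.sin(a)])*1000;print("tab extent x",np.percentile(d,[1,99]).round(1))
print(read_state()["force"].round(1))
E
```

```text
packtop 4773 c [595.5 180.7] size [48.  38.2] ang 81.44 z 0.1962
tab extent x [-26.6  25.9]
[-0.9  0.2  0.2]
```

View pics/w7.png

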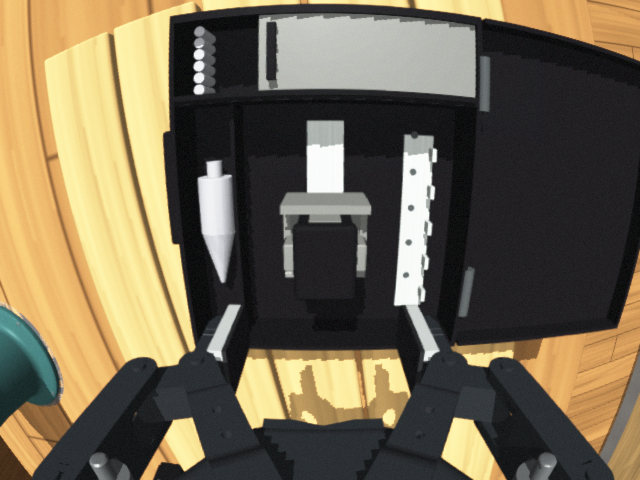

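The pack stands home in the cradle at about (325,260). The tabs span about 52 mm, so both are out, and the bystanders haven't moved.

```bash
python3 -c "
from h import *
print(ticket.hand_in())"
```

```text
the job is handed in; nothing more can be done
None
```

The battery pack is seated home and upright in the case's cradle with both tabs sprung out, the gripper is clear, and the job was handed in at about 15.5 s of the 48 s allowed; no verdict was shown.

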